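Shut off the bench air, outlets before main

TASK

Shut off the bench's compressed air: with the closed fingertips push each valve's black cap down until it is shut, first the slim round button, then the square cap, and last the broad mushroom cap of the main valve. Push gently, one cap at a time, without pulling a cap up or lifting or shifting the valve blocks, which only sit loose in their pockets. Leave the things around the manifold alone.

Things in the scene. Friction and masses are not known exactly. Their poses are not given: they have to be found in the camera images.
- manifold: Grey steel channel fixed to the bench, 80 x 224 mm, 30 mm high, with three square pockets in a row along its own y, 72 mm apart; pocket floors are 10 mm above the bench. Origin: centre of its underside; on the bench. Brass couplings on its +x side and +y end.
- slim_valve: The blow-gun valve, with the slim cap. Aluminium block 60 x 60 x 44 mm, 0.6 kg, with a black cap on a short steel stem on top; it sits loose (2 mm play all round) in one of the manifold's three pockets, in any of the three places. Origin: centre of its underside; z up.
- slim_top (a point): Centre of the top face of the black cap of that valve, the spot to push: a plain upright round button 18 mm in diameter and 26 mm tall, the narrowest and tallest. It moves with the cap; with the cap up (joint 0) it is 96 mm above the valve block's underside and 106 mm above the bench.
- slim_cap (a joint): How far that cap is pushed straight down, in m: 0 to 0.003 at the start (up, open), 0.018 at its hard lower stop, -0.006 at its upper stop; 0.012 or more counts as shut. No spring: it slides against about 4 N of friction and stays where it is left.
- square_valve: The air-tool valve, with the square cap. Aluminium block 60 x 60 x 44 mm, 0.6 kg, with a black cap on a short steel stem on top; it sits loose (2 mm play all round) in one of the manifold's three pockets, in any of the three places. Origin: centre of its underside; z up.
- square_top (a point): Centre of the top face of the black cap of that valve, the spot to push: a flat square cap 34 x 34 mm, 14 mm thick. It moves with the cap; with the cap up (joint 0) it is 84 mm above the valve block's underside and 94 mm above the bench.
- square_cap (a joint): How far that cap is pushed straight down, in m: 0 to 0.003 at the start (up, open), 0.018 at its hard lower stop, -0.006 at its upper stop; 0.012 or more counts as shut. No spring: it slides against about 4 N of friction and stays where it is left.
- broad_valve: The main valve, with the broad mushroom cap. Aluminium block 60 x 60 x 44 mm, 0.6 kg, with a black cap on a short steel stem on top; it sits loose (2 mm play all round) in one of the manifold's three pockets, in any of the three places. Origin: centre of its underside; z up.
- broad_top (a point): Centre of the top face of the black cap of that valve, the spot to push: a round mushroom cap 52 mm in diameter, 16 mm thick, its flat top 40 mm across, the widest. It moves with the cap; with the cap up (joint 0) it is 86 mm above the valve block's underside and 96 mm above the bench.
- broad_cap (a joint): How far that cap is pushed straight down, in m: 0 to 0.003 at the start (up, open), 0.018 at its hard lower stop, -0.006 at its upper stop; 0.012 or more counts as shut. No spring: it slides against about 4 N of friction and stays where it is left.
- wax_tin: Bystander: plain steel tin with a lid, standing upright, 68 mm diameter, 75 mm tall, loose, beyond the manifold. Origin: centre of its underside.
- jar: Bystander: amber glass jar with a steel lid, 56 mm diameter, 70 mm tall, loose, off the manifold's -y end. Origin: centre of its underside.
- screwdriver: Bystander: screwdriver lying loose on the robot's side of the manifold. Origin: on its underside, x towards the blade.
- ply_block: Bystander: plywood offcut 70 x 50 x 30 mm, loose, off the manifold's +y end. Origin: centre of its underside.
Things that resemble listed ones, but are neither listed nor needed, are in the scene too. What is shaped like the broad_valve but purple or yellow is not meant.

How it is judged:
By the outcome, as a careful person would: the job done as asked, in the order asked, and still so for the second after the job is handed in, with the robot touching nothing.
It also fails if it takes over 42 s, if anything falls off the work surface, if the arm or the gripper's body presses on something with over 40 N, if the wrist force passes 120 N, or if a joint passes its speed limit or range.

ROBOT

A 7-joint arm with a two-finger parallel gripper is mounted at the origin on the work surface. World frame = base frame: x ahead of the robot, y to its left, z up, the work surface at z = 0. Lengths are in m, angles in rad, forces in N, time in s.
With the tool pointing down it reaches from about 0.4 to 0.875 m from the base axis. Payload 19.3 kg.
Tool frame: the origin (TCP) lies at the very end of the fingers, on their centre line; the grasp point (between the pads) lies bot.pinch_z behind it (bot.pinch_z is the distance from the TCP to the grasp point, in m); z points along the fingers, y is the line along which they close (so a half turn about z gives the same grasp; the last joint's range is limited). The gripper opens to 85 mm and grips with 20 to 120 N. Pads are 22 mm wide; open, the fingers measure 114 mm over their backs; the gripper's body (76 mm by 85 mm) begins 54 mm behind the grasp point. The pads swing forward as they close: fully open they stand 13 mm farther back than shut.
Start: joints at [-1.284, 0.521, -0.036, 1.599, 0.021, 1.021, -0.113], TCP at [0.218, 0.586, 0.231] pointing down, gripper open.
Joint ranges: [-2.91, 2.91], [-0.3, 2.13], [-1.5, 1.42], [0.17, 2.43], [-1.26, 4.41], [0.16, 1.93], [-2.52, 2.52]. Speed limits (rad/s): [1.89, 1.89, 2.39, 2.39, 3.01, 3.01, 3.01].

INTERFACE

Orientations are given as [roll, pitch, yaw] about the fixed x, y, z axes, in that order (R = Rz(yaw) Ry(pitch) Rx(roll)).
In Python, from workcell import bot, grab_frame, ticket gives the robot as it stands.
- The arm moves only by the tool arm_command, never from a script. Its argument "commands" is a list of rows, each a list of 3 entries, a list of its own where there are three numbers: the shift along the world's x, y, z in mm, then the turn about the world's z in rad, then the gripper command: -1 is fully open, 1 is shut, values between are in proportion. In form: [[[tx, ty, tz], roll, fingers], ...]. A call has 1 to 20 rows; each row shifts and turns the commanded pose from where the row before left it; what a row does not reach is not made up. A row lasts 1/10 s, in which the tool goes at most 50 mm and 8.59 degrees, less where a joint would pass 70% of its speed; a pose out of reach is approached as far as the arm can. A call with a gripper value outside its range is refused whole. The fingers move at their own pace and stop on an object; "newtons" is the grip in N (left out, the last holds). Time passes only in rows, so rows that do not move let the fingers close. It gives the time, the measured TCP pose, the force, the opening and the grip force at its end, in the units of the state.
- bot.observe(): the state, without advancing time (a new reading comes with each control period).
- grab_frame(name): name is "side" or "top"; returns a dict with "image" (420x560x3 uint8, red, green, blue), "vertical_fov" (degrees; the focal length in pixels is half the picture's height over the tangent of half this angle, whatever the lens; pixels are square), "cx", "cy" (the principal point, pixels), "k1" (the pictures are not rectified: a ray, as slopes to the right and down, at radius r is drawn at 1 + k1 r^2 times it, then the intrinsics apply), "R" (3x3) and "t" (3): a world point X has camera coordinates R X + t. Camera axes: x right, y down, z forward; pixel columns grow to the right and rows downward; lengths in m; the calibration is good to about 2 mm. A picture is of the moment at which its call begins. There is no depth.
- ticket.job_done(): hands the job in; it is judged then, once.
The state is a dict: "clock": time; "qpos": joint angles; "qd": joint speeds; "joint_efforts": joint torques, N m; "position": TCP position; "tool_rot": TCP orientation; "force": force on the tool from outside, world axes, zero at the start; "moment": the same for the moment, N m; "grip_width": finger opening in m; "finger_force": force on a finger pad.
Only numpy, scipy, OpenCV 4.12 (cv2) and the standard library are available. Lean on these libraries where they do the work, as an engineer would, in place of code of your own. Each camera call takes 0.05 s, during which the arm holds its last target. There are 200 camera calls.

## Working session

There is one attempt and no reset: what is moved stays moved. The work goes in short steps, Python scripts to look and compute and a tool call to move; the robot and the scene stay as the last step left them, time stands still between calls to the robot, and variables do not carry over. Pictures are saved under pics/ and viewed, at most 10 in all, crops included, and the job is handed in when it is done.

Besides the shell and the picture viewer there is one more tool, called as name(argument=value, ...), one argument or row to a line, values as JSON. arm_command: Moves the arm, as the interface text tells. Its arguments: {"type":"object","properties":{"commands":{"type":"array"},"newtons":{"type":"number"}},"required":["commands"]}

```bash
mkdir -p pics
cat > h.py <<'E'
import numpy as np, cv2
from workcell import bot, grab_frame, ticket
def K(f):
    h=f["image"].shape[0]; F=h/2/np.tan(np.radians(f["vertical_fov"])/2)
    return F
def px2w(f,u,v,z):
    F=K(f); d=np.array([(u-f["cx"])/F,(v-f["cy"])/F]); s=d.copy()
    for _ in range(30): s=d/(1+f["k1"]*(s@s))
    R=np.array(f["R"]);t=np.array(f["t"]); C=-R.T@t; r=R.T@np.array([*s,1])
    return C+r*(z-C[2])/r[2]
def w2px(f,X):
    c=np.array(f["R"])@X+np.array(f["t"]); s=c[:2]/c[2]; s=s*(1+f["k1"]*(s@s))
    return s*K(f)+[f["cx"],f["cy"]]
E
python3 - <<'E'
from h import *
for n in("top","side"):
    f=grab_frame(n); cv2.imwrite(f"pics/{n}0.png",f["image"][:,:,::-1])
    R=np.array(f["R"]);print(n,f["vertical_fov"],f["cx"],f["cy"],f["k1"],-R.T@np.array(f["t"]),R.round(3).tolist())
s=bot.observe();print(s["clock"],s["position"],s["tool_rot"],s["force"],bot.pinch_z)
E
```

```text
top 45.639575628359296 274.4297807287937 199.2921904792091 -0.14270636087486804 [0.49894188 0.04446379 1.0805617 ] [[0.007, -1.0, 0.001], [-0.997, -0.007, -0.083], [0.083, -0.0, -0.997]]
side 46.77874091173758 278.3466084183396 209.32041193217634 -0.06726550973285961 [ 0.48015925 -0.71914881  0.62464012] [[0.987, -0.163, -0.013], [-0.105, -0.571, -0.814], [0.125, 0.805, -0.58]]
0.1 [0.21821694 0.58538935 0.23079757] [-3.14063466e+00  6.42291816e-05  2.78479910e+00] [ 0.04125117 -0.54378042  0.69606999] 0.0187
```

View pics/top0.png

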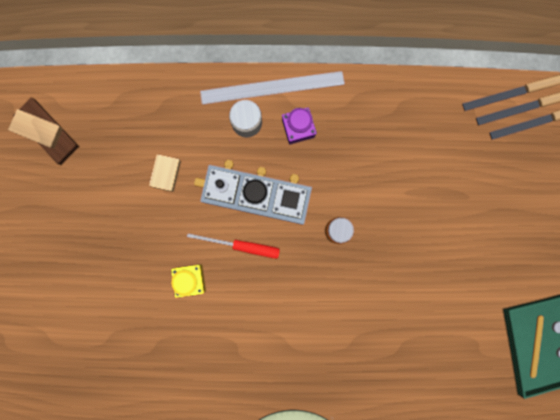

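View pics/side0.png

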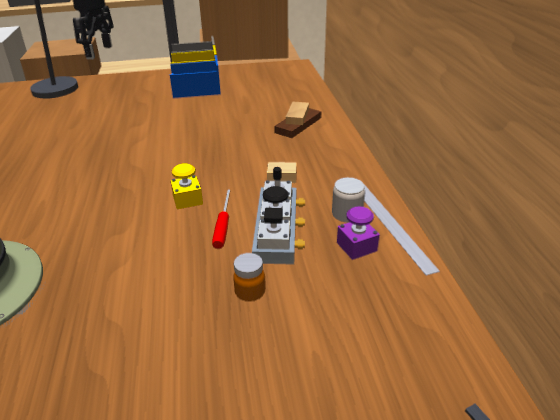

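The top view shows three black caps in the manifold: slim at about (219,184), broad at (255,191) and square at (290,200). The purple (300,122) and yellow (186,281) look-alikes are not meant. Next I'll measure the black caps and confirm them in an enlarged crop.

```bash
cat > m.py <<'E'
from h import *
def blobs(f,box,thr):
    x0,y0,x1,y1=box; g=f["image"][y0:y1,x0:x1].max(2)
    n,l,s,c=cv2.connectedComponentsWithStats((g<thr).astype(np.uint8))
    return [(c[i]+[x0,y0],s[i]) for i in range(1,n) if s[i,4]>25]
E
python3 - <<'E'
from m import *
f=grab_frame("top"); g=grab_frame("side")
for c,s in blobs(f,(200,165,312,225),60):
    print("top",c.round(1),s[2:], [px2w(f,*c,z)[:2].round(4).tolist() for z in(.106,.096,.094)])
for c,s in blobs(g,(250,160,302,262),45): print("side",c.round(1),s)
# predicted side pixels of the caps at the heights
for nm,u,z in(("slim",(219,184),.105),("broad",(255,191),.095),("square",(290,200),.093)):
    print(nm,w2px(g,px2w(f,*u,z)).round(1))
a=cv2.resize(f["image"][160:228,195:315],None,fx=6,fy=6,interpolation=2)[:,:,::-1]
b=cv2.resize(g["image"][160:265,245:310],None,fx=4,fy=4,interpolation=2)[:,:,::-1]
h=max(len(a),len(b)); o=np.zeros((h,800,3),np.uint8)
a=cv2.resize(a,(530,300)); o[:300,:530]=a; o[:len(b),535:535+b.shape[1]]=b
cv2.imwrite("pics/c1.png",o)
E
```

```text
top [219.3 183.3] [ 8  7 32] [[0.6108, 0.1527], [0.6119, 0.1538], [0.6121, 0.154]]
top [254.7 191.3] [ 24  23 160] [[0.5954, 0.0829], [0.5964, 0.0833], [0.5966, 0.0833]]
side [276.7 173.3] [23  7  8 13 86]
side [274.9 194.4] [ 13  27  25  16 317]
side [272.8 214.9] [ 14  48  18  15 252]
slim [274.6 167.3]
broad [274.1 190. ]
square [270.8 211.8]
```

View pics/c1.png

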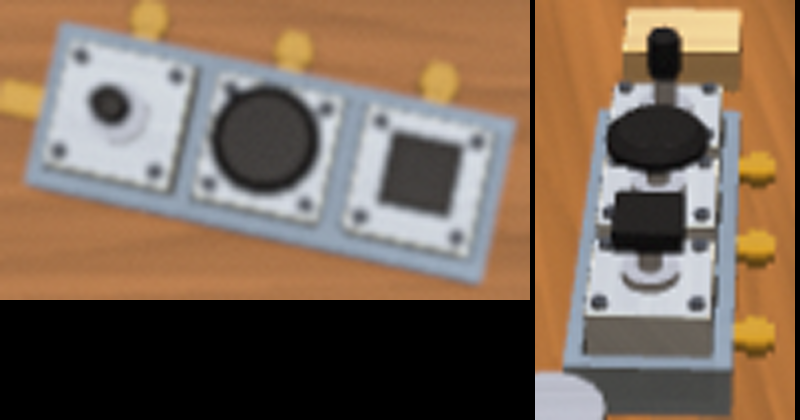

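The crop confirms all three: slim at the +y end, broad in the middle, square at the -y end. I'll fuse both cameras against the 72 mm row model.

Run:
```python
from h import *
from scipy.optimize import least_squares
f=grab_frame("top"); g=grab_frame("side")
Z=[.1045,.0945,.0925]; off=[.072,0,-.072]
T=np.array([[219.6,183.3],[254.8,191.2],[289.7,199.1]]); S=np.array([[276.8,168.7],[274.8,191.5],[273,211]])
def P(p): return [np.array([p[0]-o*np.sin(p[2]),p[1]+o*np.cos(p[2]),z]) for o,z in zip(off,Z)]
for nm,wt,ws in(("top",1,0),("side",0,1),("both",1,1)):
    fun=lambda p: np.concatenate([np.r_[wt*(w2px(f,X)-t),ws*(w2px(g,X)-s)] for X,t,s in zip(P(p),T,S)])
    r=least_squares(fun,[.59,.08,-.2],x_scale=[.1,.1,.1])
    print(nm,r.x.round(4),np.array(P(r.x)).round(4)[:,:2].tolist(),fun(r.x).round(1))
```

```text
top [ 0.5964  0.083  -0.2083] [[0.6113, 0.1535], [0.5964, 0.083], [0.5815, 0.0126]] [-0.6 -0.2 -0.  -0.   0.   0.1 -0.  -0.   0.5  0.  -0.   0. ]
side [ 0.5985  0.0812 -0.2118] [[0.6137, 0.1516], [0.5985, 0.0812], [0.5834, 0.0108]] [ 0.  -0.  -0.1 -0.9  0.  -0.   0.2 -0.9  0.  -0.  -0.1  1.5]
both [ 0.5975  0.0825 -0.209 ] [[0.6125, 0.1529], [0.5975, 0.0825], [0.5826, 0.0121]] [-0.3 -0.8 -0.7 -1.2  0.3 -0.4 -0.4 -1.2  0.8 -0.5 -0.6  1.2]
```

Both cameras agree to about 2 mm, the row fits 72 mm spacing, and the reach is about 0.63 m. Moving above the slim cap with the fingers shut.

arm_command(
  commands=[
    [[10,-11,0],0,1],
    [[20,-22,0],0,1],
    [[20,-22,0],0,1],
    [[20,-22,0],0,1],
    [[20,-22,0],0,1],
    [[20,-22,0],0,1],
    [[20,-22,0],0,1],
    [[20,-22,0],0,1],
    [[20,-22,0],0,1],
    [[20,-22,0],0,1],
    [[20,-22,0],0,1],
    [[20,-22,0],0,1],
    [[20,-22,0],0,1],
    [[20,-22,0],0,1],
    [[20,-22,0],0,1],
    [[20,-22,0],0,1],
    [[20,-22,0],0,1],
    [[20,-22,0],0,1],
    [[20,-22,0],0,1],
    [[14,-14,0],0,1],
  ],
  newtons=20,
)

```text
clock: 2.3
position: [0.6034, 0.1615, 0.2313]
tool_rot: [-3.141, 0.001, 2.782]
force: [0.4, 0.1, 0.5]
grip_width: 0.0001
finger_force: 0.0
```

arm_command(
  commands=[
    [[10,-11,-20],0,1],
    [[0,0,-30],0,1],
    [[0,0,-30],0,1],
    [[0,0,-20],0,1],
    [[0,0,0],0,1],
    [[0,0,0],0,1],
  ],
)

```text
clock: 2.9
position: [0.6125, 0.1531, 0.1319]
tool_rot: [-3.141, 0.0, 2.784]
force: [-0.1, 1.1, -0.1]
grip_width: -0.0001
finger_force: 0.0
```

Run:
```python
from h import *
f=grab_frame("top"); g=grab_frame("side");p=np.array(bot.observe()["position"]);print(p,bot.observe()["force"],w2px(f,p),w2px(g,p))
a=cv2.resize(f["image"][150:240,180:300],(400,300),interpolation=2);b=cv2.resize(g["image"][130:220,220:340],(400,300),interpolation=2)
cv2.imwrite("pics/h1.png",np.hstack([a,b])[:,:,::-1])
```

```text
[0.61300228 0.15350018 0.13275426] [ 0.19148067 -0.15540361  0.50752944] [217.40175734 180.51634026] [276.07272135 155.57016549]
```

View pics/h1.png

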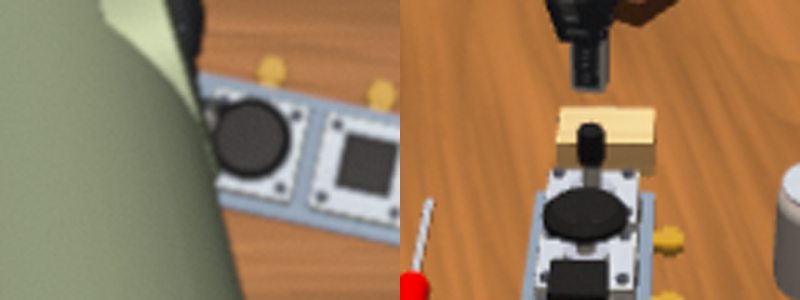

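The side crop shows the closed fingertips at about (277,157), directly over the slim cap at (277,169). The 1 px offset from prediction matches the calibration bias. Pressing slowly.

arm_command(
  commands=[
    [[0,0,-10],0,1],
    [[0,0,-8],0,1],
    [[0,0,-3],0,1],
    [[0,0,-2],0,1],
    [[0,0,-2],0,1],
    [[0,0,-2],0,1],
    [[0,0,-2],0,1],
  ],
)

```text
clock: 3.7
position: [0.6125, 0.1536, 0.1024]
tool_rot: [3.141, 0.0, 2.785]
force: [-1.5, -1.5, 4.8]
grip_width: 0.0003
finger_force: 1.9
```

arm_command(
  commands=[
    [[0,0,-2],0,1],
    [[0,0,-2],0,1],
    [[0,0,-2],0,1],
    [[0,0,-2],0,1],
    [[0,0,-2],0,1],
    [[0,0,0],0,1],
  ],
)

```text
clock: 4.3
position: [0.6122, 0.1536, 0.0919]
tool_rot: [-3.141, -0.0, 2.785]
force: [-0.3, 0.3, 0.2]
grip_width: 0.0001
finger_force: 0.0
```

arm_command(
  commands=[
    [[0,0,-1],0,1],
    [[0,0,0],0,1],
    [[0,0,0],0,1],
  ],
)

```text
clock: 4.6
position: [0.6122, 0.1536, 0.0911]
tool_rot: [-3.141, -0.0, 2.785]
force: [-0.3, 0.1, 0.4]
grip_width: -0.0004
finger_force: 0.0
```

arm_command(
  commands=[
    [[0,0,4],0,1],
    [[0,0,16],0,1],
    [[0,0,20],0,1],
    [[-3,-15,0],0,1],
    [[-6,-28,0],0,1],
    [[-6,-28,0],0,1],
    [[-6,-28,0],0,1],
    [[-6,-28,0],0,1],
    [[-3,-14,0],0,1],
    [[0,0,0],0,1],
    [[0,0,0],0,1],
  ],
)

```text
clock: 5.7
position: [0.5826, 0.0133, 0.1317]
tool_rot: [3.141, 0.0, 2.785]
force: [0.0, 0.6, 0.3]
grip_width: -0.0001
finger_force: 0.0
```

Run:
```python
from h import *
f=grab_frame("top"); g=grab_frame("side");p=np.array(bot.observe()["position"]);print(p,bot.observe()["force"],w2px(f,p),w2px(g,p))
a=cv2.resize(f["image"][150:240,180:300],(400,300),interpolation=2);b=cv2.resize(g["image"][150:240,220:340],(400,300),interpolation=2)
cv2.imwrite("pics/h2.png",np.hstack([a,b])[:,:,::-1])
```

```text
[0.58255104 0.01398807 0.13138999] [ 0.30927097  0.69419332 -0.78750623] [290.17782201 196.91449856] [271.77387975 194.37724098]
```

View pics/h2.png

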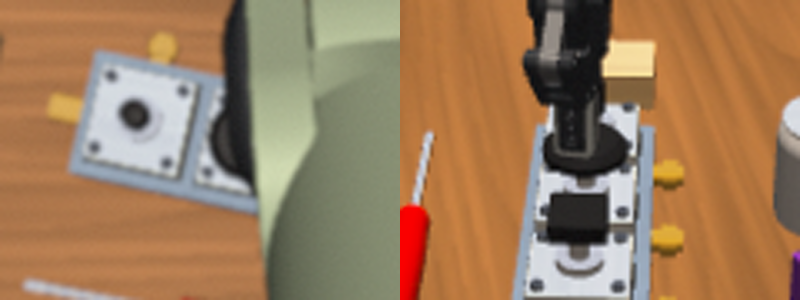

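The side crop shows the fingertips at about (272,197), in line over the square cap at (273,211). The slim cap is lower, with its block and the screwdriver undisturbed. Pressing the square cap.

arm_command(
  commands=[
    [[0,-1,-15],0,1],
    [[0,0,-12],0,1],
    [[0,0,-5],0,1],
    [[0,0,-2],0,1],
    [[0,0,-2],0,1],
    [[0,0,-2],0,1],
    [[0,0,-2],0,1],
    [[0,0,-2],0,1],
  ],
)

```text
clock: 6.6
position: [0.5826, 0.0116, 0.0895]
tool_rot: [3.141, 0.001, 2.785]
force: [-0.1, 1.1, 2.1]
grip_width: 0.0003
finger_force: 1.9
```

arm_command(
  commands=[
    [[0,0,-2],0,1],
    [[0,0,-2],0,1],
    [[0,0,-2],0,1],
    [[0,0,-2],0,1],
    [[0,0,-2],0,1],
    [[0,0,-1],0,1],
    [[0,0,0],0,1],
    [[0,0,0],0,1],
  ],
)

```text
clock: 7.4
position: [0.582, 0.0115, 0.0781]
tool_rot: [-3.141, -0.001, 2.785]
force: [-1.2, 0.4, -0.7]
grip_width: -0.0
finger_force: 0.0
```

arm_command(
  commands=[
    [[0,0,4],0,1],
    [[0,0,18],0,1],
    [[0,0,28],0,1],
    [[3,15,0],0,1],
    [[5,24,0],0,1],
    [[5,22,0],0,1],
    [[2,10,0],0,1],
    [[0,0,0],0,1],
    [[0,0,0],0,1],
  ],
)

```text
clock: 8.3
position: [0.597, 0.0817, 0.1281]
tool_rot: [-3.141, -0.0, 2.784]
force: [-0.1, -0.8, 0.3]
grip_width: 0.0001
finger_force: 0.0
```

Run:
```python
from h import *
f=grab_frame("top"); g=grab_frame("side");p=np.array(bot.observe()["position"]);print(p,bot.observe()["force"],w2px(f,p),w2px(g,p))
a=cv2.resize(f["image"][150:240,180:340],(400,225),interpolation=2);b=cv2.resize(g["image"][130:265,220:340],(400,450),interpolation=2)
a=np.vstack([a,np.zeros((225,400,3),np.uint8)])
cv2.imwrite("pics/h3.png",np.hstack([a,b])[:,:,::-1])
```

```text
[0.59717825 0.08121398 0.12823769] [ 0.29348343 -0.30225798 -0.25219265] [255.11267598 189.22109078] [273.98800928 176.15672397]
```

View pics/h3.png

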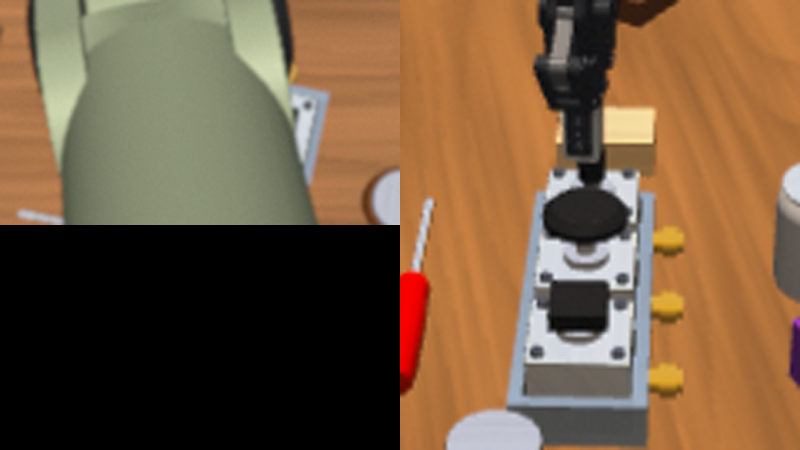

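The crop shows the tip at about (275,177), above the mushroom cap at (275,192). The square cap is visibly down and its block is still seated. Pressing the broad cap.

arm_command(
  commands=[
    [[0,1,-15],0,1],
    [[0,0,-10],0,1],
    [[0,0,-3],0,1],
    [[0,0,-2],0,1],
    [[0,0,-2],0,1],
    [[0,0,-2],0,1],
    [[0,0,-2],0,1],
    [[0,0,-2],0,1],
  ],
)

```text
clock: 9.2
position: [0.5975, 0.0836, 0.0905]
tool_rot: [3.141, 0.0, 2.785]
force: [-1.0, -1.3, 3.4]
grip_width: 0.0
finger_force: 1.9
```

arm_command(
  commands=[
    [[0,0,-2],0,1],
    [[0,0,-2],0,1],
    [[0,0,-2],0,1],
    [[0,0,-2],0,1],
    [[0,0,-2],0,1],
    [[0,0,0],0,1],
    [[0,0,0],0,1],
  ],
)

```text
clock: 9.9
position: [0.5971, 0.0836, 0.08]
tool_rot: [-3.141, -0.001, 2.785]
force: [0.4, -0.2, 0.2]
grip_width: -0.0
finger_force: 0.0
```

Joint about 0.016. Lifting and backing off to check.

arm_command(
  commands=[
    [[0,0,4],0,1],
    [[0,0,20],0,1],
    [[0,0,40],0,1],
    [[0,0,40],0,1],
    [[-10,15,20],0,1],
    [[-20,25,0],0,1],
    [[-20,25,0],0,1],
    [[-20,25,0],0,1],
    [[-20,25,0],0,1],
    [[-20,25,0],0,1],
    [[-20,25,0],0,1],
    [[-20,25,0],0,1],
    [[-20,25,0],0,1],
    [[-10,10,0],0,1],
    [[0,0,0],0,1],
    [[0,0,0],0,1],
  ],
)

```text
clock: 11.5
position: [0.4178, 0.308, 0.2045]
tool_rot: [-3.141, 0.0, 2.784]
force: [0.6, 1.1, 0.2]
grip_width: -0.0003
finger_force: 0.0
```

Run:
```python
from m import *
f=grab_frame("top"); g=grab_frame("side");print(bot.observe()["position"])
for c,s in blobs(g,(250,150,302,262),45): print("side",c.round(1),s)
a=cv2.resize(f["image"][150:270,160:340],(400,267),interpolation=2);b=cv2.resize(g["image"][130:265,220:340],(400,450),interpolation=2)
a=np.vstack([a,np.zeros((183,400,3),np.uint8)])
cv2.imwrite("pics/h4.png",np.hstack([a,b])[:,:,::-1])
```

```text
[0.41820394 0.30752794 0.20438282]
side [276.8 178.3] [23 23  8 12 85]
side [274.9 200. ] [ 13  42  25  17 313]
side [273.1 221.7] [ 15  65  18  15 239]
```

View pics/h4.png

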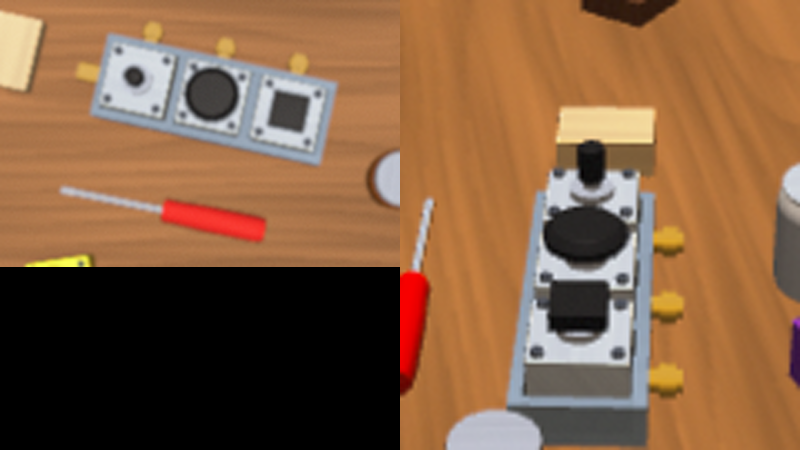

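The side view shows all three caps down: slim by 5.0 px, broad 5.6 px and square 6.8 px, about 13–15 mm each. Fingertip heights put the joints at about 15–16 mm. The blocks are seated and the bystanders are in place, so I'm handing it in.

```bash
python3 -c "
from workcell import ticket
print(ticket.job_done())"
```

```text
the job is handed in; nothing more can be done
None
```

I pushed the three caps shut in the order slim, square, broad (joints at about 15–16 mm by fingertip height; 12 mm counts as shut), and the job is handed in, with the blocks seated and nothing around the manifold seen to move.

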